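# Slide a carving blank under the spring hold-down

### The arm

A 7-joint arm with a two-finger parallel gripper is mounted at the origin on the work surface. World frame = base frame: x ahead of the robot, y to its left, z up, the work surface at z = 0. Lengths are in m, angles in rad, forces in N, time in s.
With the tool pointing down it reaches from about 0.35 to 0.9 m from the base axis. Payload 8.1 kg.
Tool frame: the origin (TCP) lies midway between the tips of the shut fingers; the grasp point (between the pads) lies 19 mm behind it; z points along the fingers, y is the line along which they close (so a half turn about z gives the same grasp; the last joint's range is limited). The gripper opens to 92 mm and grips with 3 to 60 N. Pads are 19 mm wide; open, the fingers measure 130 mm over their backs; the gripper's body (75 mm by 190 mm) begins 47 mm behind the grasp point.
Start: joints at [1.054, 0.434, 0.025, 1.573, -0.012, 1.134, -0.075], TCP at [0.251, -0.572, 0.227] pointing down, gripper open.
Joint ranges: [-2.62, 2.62], [-0.44, 2.09], [-1.27, 1.32], [0.08, 2.57], [-1.32, 4.46], [0.12, 2], [-2.74, 2.74]. Speed limits (rad/s): [2.22, 2.22, 3.01, 3.01, 3.14, 3.14, 3.14].

### API

Orientations are given as a rotation vector (axis times angle).
In Python, from cell import readout, get_image, calibration, ticket gives the robot as it stands. The module is installed in compiled form; this text tells all that it offers.
- The arm moves only by the tool move_arm, never from a script. Its argument "series" is a list of rows, each a list of 6 numbers: the shift along the world's x, y, z as a fraction of full scale, then the turn, a rotation vector about the world's x, y, z as a fraction of full scale. A call has 1 to 5 rows; each row is the pose to reach, as a shift and turn from the pose commanded when the call began; what a row does not reach only later rows make up. Full scale, the value 1, is 0.75 m for a shift and 60 degrees for a turn. A row lasts 1/10 s, in which the tool goes at most 50 mm and 8.59 degrees, less where a joint would pass 70% of its speed; a pose out of reach is approached as far as the arm can. A call with a number of a shift or a turn outside -1 to 1 is refused whole. A call with a gripper value outside its range is refused whole. "claw" is the opening, from -1 (shut) to 1 (fully open), so that 0 is half open, set as the call begins (left out, the last holds). The fingers move at their own pace and stop on an object; "squeeze" is the grip in N (left out, the last holds). Time passes only in rows, so rows that repeat a pose let the fingers close. It gives the time, the measured TCP pose, the force, the opening and the grip force at its end, in the units of the state.
- readout.observe(): the state, without advancing time (a new reading comes with each control period).
- get_image(name): name is "scene" or "top" or "wrist"; returns (picture, depth): 420x560x3 uint8, red, green, blue; 420x560 float32, m along the optical axis (not along the pixel's ray), 0 where there is no reading.
- calibration(name): a dict with "fx", "fy", "cx", "cy" (pixels), "k1" (the pictures are not rectified: a ray, as slopes to the right and down, at radius r is drawn at 1 + k1 r^2 times it, then the intrinsics apply), "view" (4x4, takes a point from world to camera coordinates); the wrist camera has in their place "mount" (4x4, takes a point from camera to tool coordinates, whose origin is the TCP and whose axes are the flange's). Camera axes: x right, y down, z forward; pixel columns grow to the right and rows downward; lengths in m; the calibration is good to about 2 mm. A picture is of the moment at which its call begins: read the wrist's pose just before it. calibration takes no time and is no camera call.
- ticket.sign_off(): hands the job in; it is judged then, once.
The state is a dict: "clock": time; "joints": joint angles; "dq": joint speeds; "joint_efforts": joint torques, N m; "position": TCP position; "ee_rot": TCP orientation; "force": force on the tool from outside, world axes, zero at the start; "ft_torque": the same for the moment, N m; "width": opening from 0.0 (shut) to 1.0 (fully open); "gripper_force": force on a finger pad.
Only numpy, scipy, OpenCV 4.12 (cv2) and the standard library are available. Lean on these libraries where they do the work, as an engineer would, in place of code of your own. Each camera call takes 0.05 s, during which the arm holds its last target. There are 200 camera calls.

### The job

Load the carving jig: with one fingertip press the jig's long round bar down so that the spring-closed hold-down flap swings up, and keep it up while the other fingertip pushes the wooden blank along its lane, under the flap, until it is fully home against the stop. Only then take the hand away so that the flap closes onto the blank. Do not lift the blank, and leave the mallet, the tin and the gouge where they are.

Things in the scene. Friction and masses are not known exactly. Their poses are not given: they have to be found in the camera images.
- jig: Carving jig fixed to the bench: board 330 x 90 mm (x -140 to 190, y -45 to 45), top 12 above the bench. Origin on the bench under the lane's centre line; x along the lane, the way the blank is pushed; y across, to the press bar's side; z up. Two low rails (tops 20 above the bench) form a straight lane 44 wide at y = 0. Above the lane all is open for x < 94. Bench at z = 0.
- stop (a point): Middle of the stop's face at the lane's end, jig x = 165, y = 0, 29 mm above the bench; axes as the jig's. The stop is a dark wooden block 70 wide, its top 46 above the bench. The blank is home when its front face meets this face.
- hinge (a point): On the flap's hinge line, midway along the flap: jig x = 135, y = 32, 52 mm above the bench; the line is parallel to the jig's x. Two steel posts (jig x 94 to 104 and 166 to 176, y 28 to 40, tops 60 above the bench) carry it. One side of the hinge has the plate, over the lane; the other side the press bar: a rocker.
- flap (a joint): Angle of the spring-closed flap, rad: 0 shut, 0.7 fully up (end stop); pressing the bar down raises it. Its metal plate (jig x 106 to 164, 6 mm thick) reaches 50 mm from the hinge over the lane. Shut, its free edge hangs 15 below the blank's top and bars the way; at 0.3 it is level and rests on a blank that is home; from 0.4 the blank passes. Bar force: about 2 N to start, 7 N fully up.
- bar (a point): On top of the press bar, a round wooden bar 20 mm thick, 270 long, parallel to jig x (jig x -105 to 165); point at jig x = -12.5. Shut: axis at jig y = 76, top 62.5 above the bench. It swings down about the hinge line, radius 44: at 0.5 rad y = 71, top 41; 0.6 rad y = 68.5, top 37.5; 0.7 rad y = 66, top 34. Press it anywhere; a fingertip can slide along it. The point turns with it.
- blank: The blank: a block of pale wood 100 x 40 x 40 mm, about 110 g, a small rosette on the top of its rear (-x) half. Origin at the centre of its underside (12 above the bench). It lies in the lane, its x along the jig's x, at first just short of the flap.
- blank_center (a point): Centre of the blank, 20 mm above its underside, 32 above the bench; its top is 52 above the bench. The rear face is 50 mm behind this point. Home against the stop, the centre is at jig x = 115 and the rear face at 65, so that 40 mm stick out of the flap.
- mallet: Dark wooden carver's mallet standing on its head, 84 across, 185 high; origin at the centre of its underside. Leave alone.
- wax_tin: Round metal tin, 68 across, 50 high; origin at the centre of its underside. Leave alone.
- gouge: Wood-handled gouge lying on the bench on the bar's side of the jig, 240 mm long, 26 thick at the handle; origin on the bench under its middle. Leave alone.
Not all that is in view belongs to the job. Of the things like the blank, leave any that is blue or purple; of the rest the larger one is meant.

How it is judged:
On the way, in this order (a step that is already met when the one before it is completed fails the run):
1. the flap is held up (over 0.45 rad) while the blank is still short of it (value of joint flap above 0.45 rad and x of blank_center in the frame of jig below 0.058 m), for 0.2 s.
2. the blank is home against the stop (within 4 mm) while the flap is still held up (value of joint flap above 0.4 rad and x of blank_center in the frame of jig above 0.111 m), for 0.1 s.
At the end, for the whole second after the job is handed in: The blank lies flat in the lane within 4 mm of the stop, at rest, and the flap has closed onto its top (joint 0.2 to 0.38 rad) (x of blank_center in the frame of jig between 0.111 and 0.118 m and y of blank_center in the frame of jig between -0.005 and 0.005 m and z of blank_center in the frame of jig between 0.029 and 0.035 m and value of joint flap between 0.2 and 0.38 rad and linear speed of blank below 0.01 m/s); the robot touches nothing.
It fails at once if the blank is lifted (over 10 mm) or tipped (over 0.2 rad) (z of blank_center in the frame of jig above 0.042 m or angle between blank_center's own z axis and vertical above 0.2 rad).
It fails at once if the flap is let down on the blank before it is home (value of joint flap below 0.36 rad and x of blank_center in the frame of jig between 0.065 and 0.107 m).
It fails at once if the mallet, the tin or the gouge is moved (over 20 mm) (distance of any of mallet, wax_tin, gouge from where it was at the start of the episode above 0.02 m).
It also fails if it takes over 38 s, if anything falls off the work surface, if the arm or the gripper's body presses on something with over 40 N, if the wrist force passes 120 N, or if a joint passes its speed limit or range.

## Working session

There is one attempt and no reset: what is moved stays moved. The work goes in short steps, Python scripts to look and compute and a tool call to move; the robot and the scene stay as the last step left them, time stands still between calls to the robot, and variables do not carry over. Pictures are saved under pics/ and viewed, at most 10 in all, crops included, and the job is handed in when it is done.

Besides the shell and the picture viewer there is one more tool, called after ">>>" by a JSON object that holds its "method" and its "body", one argument or row to a line. move_arm: Moves the arm, as the interface text tells. Shift numbers are shares of 0.75 m and turn numbers shares of 60 degrees, none past 1 either way. Its arguments: {"type":"object","properties":{"series":{"type":"array"},"claw":{"type":"number"},"squeeze":{"type":"number"}},"required":["series"]}

```bash
mkdir -p pics; python3 - <<'E'
from cell import readout,get_image,calibration
import cv2,numpy as np
s=readout.observe();print(s)
for n in("scene","top"):
    p,d=get_image(n);cv2.imwrite(f"pics/{n}.png",p[:,:,::-1]);np.savez(f"pics/{n}.npz",p=p,d=d)
    c=calibration(n);print(n,{k:(np.round(v,4).tolist() if k=="view" else v) for k,v in c.items()})
c=calibration("wrist");print(c)
E
```

```text
{'clock': 0.0, 'joints': array([ 1.05443138,  0.43521288,  0.0249744 ,  1.57412931, -0.01159916,
        1.13400406, -0.07511348]), 'dq': array([-1.89347077e-03,  9.58877453e-05,  6.72836939e-05,  6.57470049e-04,
        1.59035932e-04, -6.42777747e-04, -5.95315366e-06]), 'joint_efforts': array([-3.57540257e-04, -6.67848945e+01,  9.84711796e-01, -3.14456463e+01,
       -6.05689245e-02,  4.24838613e-02,  1.96864357e-04]), 'position': array([ 0.25101792, -0.57179538,  0.22593882]), 'ee_rot': array([-3.07312384e+00, -6.44868289e-01,  7.42087784e-04]), 'force': array([ 0.5492596 , -0.24233176,  0.2356253 ]), 'ft_torque': array([-0.02311328,  0.04665123,  0.02440578]), 'gripper_force': 0.0, 'width': 0.9982624270137728}
scene {'fx': 433.60587730403665, 'fy': 433.60587730403665, 'cx': 274.729900833044, 'cy': 204.42760211358944, 'k1': 0.028620015874444096, 'view': [[-0.344, 0.9389, 0.0123, 0.1967], [0.5601, 0.2157, -0.7998, -0.2683], [-0.7536, -0.2683, -0.6001, 1.5187], [0.0, 0.0, 0.0, 1.0]]}
top {'fx': 477.1270905785012, 'fy': 477.1270905785012, 'cx': 277.1739872830722, 'cy': 213.47604733546677, 'k1': 0.03300842397713644, 'view': [[-0.0118, -0.9999, 0.0093, 0.0353], [-0.9882, 0.0102, -0.1531, 0.5872], [0.153, -0.011, -0.9882, 0.9061], [0.0, 0.0, 0.0, 1.0]]}
{'fx': 367.1010204586353, 'fy': 367.1010204586353, 'cx': 281.7982484231688, 'cy': 210.345290619678, 'k1': -0.06166996376482416, 'mount': array([[-0.00155645, -0.96861468, -0.24856221,  0.06672705],
       [ 0.99999807, -0.00120967, -0.00154787, -0.0010388 ],
       [ 0.00119861, -0.24856414,  0.9686147 , -0.15823716],
       [ 0.        ,  0.        ,  0.        ,  1.        ]])}
```

View pics/top.png

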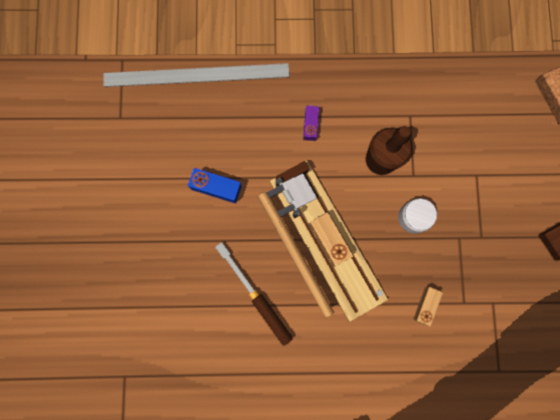

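View pics/scene.png

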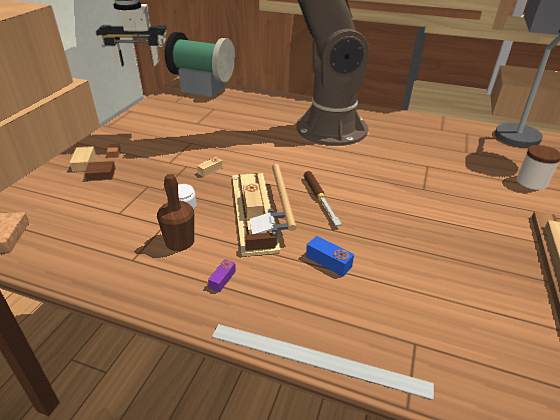

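The candidates for the blank in the top view are the pale block in the lane (332,238), the small pale block (430,305), the blue one (215,185) and the purple one (312,123). I choose the lane block: it is the larger one that isn't blue or purple. The bar runs from (264,196) to (328,313), and its up-left end is the stop end. I'll check this in a crop.

```bash
cat > h.py <<'E'
import numpy as np,cv2
from cell import calibration
def rays(c,uv):
    K=np.array([[c['fx'],0,c['cx']],[0,c['fy'],c['cy']],[0,0,1]])
    n=cv2.undistortPoints(np.float64(uv).reshape(-1,1,2),K,np.array([c['k1'],0,0,0,0.]))[:,0]
    return np.c_[n,np.ones(len(n))]
def toplane(name,uv,z,view=None):
    c=calibration(name);V=np.array(c['view']) if view is None else view
    R,t=V[:3,:3],V[:3,3];o=-R.T@t;d=rays(c,uv)@R
    return o+d*((z-o[2])/d[:,2])[:,None]
def cloud(name,d,view=None):
    c=calibration(name);V=np.array(c['view']) if view is None else view
    v,u=np.mgrid[:d.shape[0],:d.shape[1]]
    p=rays(c,np.c_[u.ravel(),v.ravel()])*d.reshape(-1,1)
    return ((p-V[:3,3])@V[:3,:3]).reshape(*d.shape,3)
E
python3 - <<'E'
from h import *
f=np.load('pics/top.npz');p,d=f['p'],f['d'];W=cloud('top',d)
x0,y0,w,h=240,150,160,180
a=cv2.resize(p[y0:y0+h,x0:x0+w,::-1],None,fx=2.5,fy=2.5,interpolation=2)
z=np.clip((W[...,2]+0.01)/0.09*255,0,255).astype('u1')
b=cv2.applyColorMap(cv2.resize(z[y0:y0+h,x0:x0+w],None,fx=2.5,fy=2.5,interpolation=0),cv2.COLORMAP_JET)
cv2.imwrite('pics/crop.png',np.hstack([a,b]))
roi=np.zeros(d.shape,bool);roi[y0:y0+h,x0:x0+w]=1
m=(roi&(W[...,2]>.046)&(W[...,2]<.075)).astype('u1')
n,l,st,ce=cv2.connectedComponentsWithStats(m)
for i in range(1,n):
    if st[i,4]>60:
        q=W[l==i];print(st[i],np.round(np.median(q,0),4),[np.round(v,4) for v in cv2.minAreaRect(q[:,:2].astype('f4'))])
E
```

```text
[368 150  29  22 107] [ 0.6779 -0.1695  0.061 ] [array([ 0.6844, -0.1758]), array([0.0671, 0.02  ]), np.float64(53.5515)]
[ 258  172   76  145 2321] [ 0.5808 -0.0032  0.058 ] [array([ 0.5347, -0.0344]), array([0.2874, 0.0968]), np.float64(28.3767)]
[ 311  213   42   53 1035] [ 0.5348 -0.0771  0.0519] [array([ 0.5358, -0.0772]), array([0.0996, 0.0404]), np.float64(28.3565)]
```

View pics/crop.png

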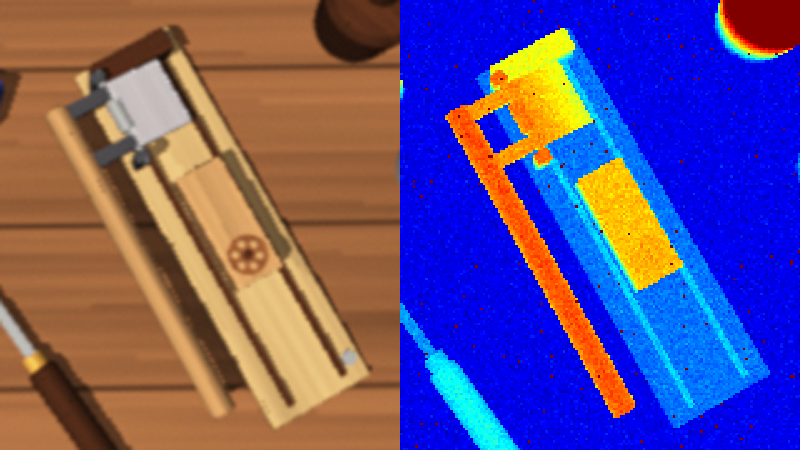

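The crop confirms it: the blank lies in the lane (crop 230,225) with its rosette to the rear. The bar is on the left and the flap and stop are at the upper left. Next I fit the jig pose.

```bash
cat > fit.py <<'E'
from h import *
from cell import readout
def jig(name,W,a=None):
    pass
E
python3 - <<'E'
from h import *
f=np.load('pics/top.npz');p,d=f['p'],f['d'];W=cloud('top',d)
x0,y0,w,h=240,150,160,180
roi=np.zeros(d.shape,bool);roi[y0:y0+h,x0:x0+w]=1
th=np.deg2rad(28.4);X=np.array([np.cos(th),np.sin(th)]);Y=np.array([-X[1],X[0]])
B=np.array([.5358,-.0772]);J=lambda q:np.c_[(q[...,:2].reshape(-1,2)-B)@X,(q[...,:2].reshape(-1,2)-B)@Y,q[...,2].ravel()]
q=J(W[roi]);  # frame centred on blank
rng=lambda v:np.round(np.percentile(v,[1,50,99]),4)
s=q[(q[:,2]>.009)&(q[:,2]<.015)&(abs(q[:,1])<.06)];print('board x',rng(s[:,0]),'y',rng(s[:,1]))
s=q[(q[:,2]>.042)&(q[:,2]<.05)&(abs(q[:,1])<.04)&(q[:,0]>.1)];print('stop',rng(s[:,0]),rng(s[:,1]))
s=q[(q[:,2]>.052)&(q[:,1]>.055)&(q[:,1]<.1)];print('bar',rng(s[:,0]),rng(s[:,1]),rng(s[:,2]))
for lo in(-.15,-.09,-.03,.03):
    t=s[(s[:,0]>lo)&(s[:,0]<lo+.05)];print(lo,rng(t[:,1]))
s=q[(q[:,2]>.016)&(q[:,2]<.023)&(q[:,0]<-.06)&(abs(q[:,1])<.05)];print('rails',rng(s[s[:,1]>0][:,1]),rng(s[s[:,1]<0][:,1]))
for n,u in dict(mallet=(388,155),tin=(418,215)).items():
    print(n,np.round(J(W[u[1]-3:u[1]+4,u[0]-3:u[0]+4]).mean(0),3))
E
```

```text
board x [-0.1571 -0.0572  0.1558] y [-0.0434  0.0009  0.0451]
stop [0.1009 0.1469 0.1641] [-0.0329 -0.0038  0.034 ]
bar [-0.1214  0.0136  0.142 ] [0.0576 0.0767 0.0862] [0.0529 0.0599 0.065 ]
-0.15 [0.0675 0.077  0.086 ]
-0.09 [0.0668 0.0771 0.086 ]
-0.03 [0.0669 0.0772 0.086 ]
0.03 [0.0672 0.0773 0.0863]
rails [0.0222 0.025  0.0424] [-0.0292 -0.0236 -0.0187]
mallet [ 0.085 -0.168  0.098]
tin [-0.043 -0.174  0.05 ]
```

>>> {"method": "move_arm", "body": {
  "series": [
    [0.022,0.055,0,0,0,0.016],
    [0.045,0.11,0,0,0,0.032],
    [0.067,0.165,0,0,0,0.048],
    [0.09,0.22,0,0,0,0.064],
    [0.113,0.275,0,0,0,0.078]
  ],
  "claw": 0.17
}}

```text
clock: 0.6
position: [0.3362, -0.3642, 0.2265]
ee_rot: [-3.045, -0.771, 0.0]
force: [0.8, -0.3, 0.7]
width: 0.62
gripper_force: 0.0
```

>>> {"method": "move_arm", "body": {
  "series": [
    [0.022,0.055,0,0,0,0],
    [0.045,0.11,0,0,0,0],
    [0.067,0.165,0,0,0,0],
    [0.09,0.22,0,0,0,0],
    [0.113,0.275,0,0,0,0]
  ]
}}

```text
clock: 1.1
position: [0.4209, -0.158, 0.2267]
ee_rot: [3.046, 0.77, -0.0]
force: [1.4, 0.6, -0.5]
width: 0.584
gripper_force: 0.0
```

>>> {"method": "move_arm", "body": {
  "series": [
    [0.023,0.053,0,0,0,0],
    [0.046,0.106,0,0,0,0],
    [0.046,0.106,-0.05,0,0,0],
    [0.046,0.106,-0.1,0,0,0],
    [0.046,0.106,-0.1,0,0,0]
  ]
}}

```text
clock: 1.6
position: [0.452, -0.0798, 0.1481]
ee_rot: [-3.042, -0.771, 0.012]
force: [-1.2, -0.4, 0.1]
width: 0.587
gripper_force: 0.0
```

```bash
python3 - <<'E'
from h import *
from cell import readout,get_image
s=readout.observe();print(s['position'],s['ee_rot'],s['width'])
p,d=get_image('wrist');cv2.imwrite('pics/w1.png',p[:,:,::-1])
T=np.eye(4);T[:3,:3]=cv2.Rodrigues(s['ee_rot'])[0];T[:3,3]=s['position']
C=T@calibration('wrist')['mount'];W=cloud('wrist',d,np.linalg.inv(C));np.savez('pics/w1.npz',d=d,p=p,W=W)
tool=(W-T[:3,3])@T[:3,:3]
m=(d>0)&(abs(tool[...,2])<.03)&(abs(tool[...,1])<.08)&(abs(tool[...,0])<.03)
q=tool[m]
for sg in(1,-1):
    r=q[q[:,1]*sg>0]; print(len(r),np.round(np.percentile(r,[2,50,98],axis=0),4) if len(r) else '')
    r=r[r[:,2]>-.012]; print('tip',len(r),np.round(np.percentile(r,[2,50,98],axis=0),4) if len(r) else '')
E
```

```text
[ 0.45198654 -0.07977839  0.14806402] [-3.04248603 -0.77097004  0.01182993] 0.5870842370158558
1154 [[-0.001   0.0254 -0.0294]
 [ 0.0109  0.0306 -0.0177]
 [ 0.0115  0.0414 -0.0017]]
tip 335 [[-0.0011  0.0253 -0.0118]
 [ 0.0103  0.0278 -0.0073]
 [ 0.0115  0.0384 -0.0005]]
1138 [[-0.0008 -0.0442 -0.0297]
 [ 0.011  -0.0333 -0.0182]
 [ 0.0116 -0.0279 -0.0016]]
tip 314 [[-0.0008 -0.041  -0.0118]
 [ 0.0103 -0.0307 -0.0072]
 [ 0.0115 -0.028  -0.0006]]
```

View pics/w1.png

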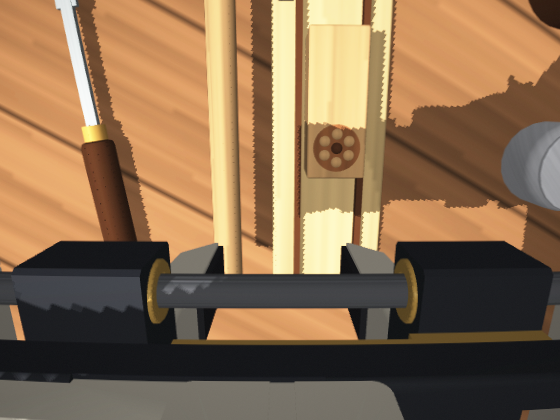

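The wrist view shows the left fingertip (195,300) in line with the bar (225,150) and the right one (370,300) behind the blank's rear face, which is at row 178. I'll measure both in the tool frame.

```bash
python3 - <<'E'
from h import *
from cell import readout
s=readout.observe();W=np.load('pics/w1.npz')['W'];d=np.load('pics/w1.npz')['d']
R=cv2.Rodrigues(s['ee_rot'])[0];q=W[d>0]-s['position']
th=np.deg2rad(28.4);X=np.array([np.cos(th),np.sin(th)]);Y=np.array([-X[1],X[0]])
q=np.c_[q[:,:2]@X,q[:,:2]@Y,W[d>0][:,2]]
r=lambda v:np.round(np.percentile(v,[1,50,99]),4)
b=q[(q[:,2]>.045)&(q[:,2]<.058)&(abs(q[:,1]+.035)<.03)&(q[:,0]>.02)&(q[:,0]<.15)];print('blank',*map(r,b.T))
b=q[(q[:,2]>.052)&(q[:,2]<.075)&(abs(q[:,1]-.04)<.02)&(q[:,0]>.03)&(q[:,0]<.12)];print('bar',*map(r,b.T))
for a in(.05,.12):
  b=q[(q[:,2]>.017)&(q[:,2]<.023)&(abs(q[:,0]-a)<.05)&(abs(q[:,1]+.035)<.045)];print(np.histogram(b[:,1],12))
E
```

```text
blank [0.0247 0.0759 0.122 ] [-0.0536 -0.0337 -0.0142] [0.0501 0.0524 0.0554]
bar [0.0311 0.0781 0.1192] [0.0324 0.0408 0.0514] [0.0532 0.0613 0.0638]
(array([124,  37,   0,   0,   0,   0,   0,   0,   0,   0, 128, 795]), array([-0.06051741, -0.05599871, -0.05148001, -0.0469613 , -0.0424426 ,
       -0.0379239 , -0.0334052 , -0.0288865 , -0.0243678 , -0.0198491 ,
       -0.0153304 , -0.0108117 , -0.006293  ]))
(array([139,  58,   0,   0,   0,   0,   0,   0,   0,   0,  99, 705]), array([-0.06114574, -0.05659732, -0.0520489 , -0.04750048, -0.04295206,
       -0.03840364, -0.03385522, -0.0293068 , -0.02475838, -0.02020996,
       -0.01566154, -0.01111312, -0.0065647 ]))
```

>>> {"method": "move_arm", "body": {
  "series": [
    [-0.001,0.002,-0.05,0,0,0],
    [-0.001,0.002,-0.1,0,0,0],
    [-0.001,0.002,-0.12,0,0,0],
    [-0.001,0.002,-0.135,0,0,0],
    [-0.001,0.002,-0.135,0,0,0]
  ]
}}

```text
clock: 2.15
position: [0.4553, -0.0794, 0.0509]
ee_rot: [3.045, 0.769, 0.001]
force: [-0.4, -1.9, 2.0]
width: 0.583
gripper_force: 0.8
```

>>> {"method": "move_arm", "body": {
  "series": [
    [0,0,-0.01,0,0,0],
    [0,0,-0.019,0,0,0],
    [0,0,-0.019,0,0,0],
    [0,0,-0.019,0,0,0]
  ]
}}

```text
clock: 2.55
position: [0.4569, -0.081, 0.0376]
ee_rot: [3.043, 0.766, 0.006]
force: [2.0, -8.1, 7.8]
width: 0.585
gripper_force: 5.6
```

```bash
cat > look.py <<'E'
from h import *
from cell import readout,get_image
import sys
s=readout.observe();print(s['clock'],s['position'],s['force'],s['width'])
th=np.deg2rad(28.4);X=np.array([np.cos(th),np.sin(th)]);Y=np.array([-X[1],X[0]]);O=np.array([.5358,-.0772])-.019*X+.001*Y
print('tcp jig',(s['position'][:2]-O)@X,(s['position'][:2]-O)@Y)
for n in('top','wrist'):
    p,d=get_image(n);V=None
    if n=='wrist':
        T=np.eye(4);T[:3,:3]=cv2.Rodrigues(s['ee_rot'])[0];T[:3,3]=s['position'];V=np.linalg.inv(T@calibration('wrist')['mount'])
    W=cloud(n,d,V)[d>0];cv2.imwrite(f'pics/{n}_{sys.argv[1]}.png',p[:,:,::-1])
    q=np.c_[(W[:,:2]-O)@X,(W[:,:2]-O)@Y,W[:,2]]
    r=lambda b:[np.round(np.percentile(v,[2,50,98]),4).tolist() for v in b.T] if len(b)>20 else None
    print(n,'blank',r(q[(abs(q[:,2]-.052)<.004)&(abs(q[:,1])<.025)&(q[:,0]<.103)&(q[:,0]>-.06)]))
    print(' bar end',r(q[(q[:,2]>.025)&(q[:,2]<.08)&(abs(q[:,1]-.07)<.022)&(q[:,0]>.09)&(q[:,0]<.16)]))
    f=q[(q[:,0]>.11)&(q[:,0]<.16)&(q[:,1]>-.03)&(q[:,1]<.02)&(q[:,2]>.03)&(q[:,2]<.12)]
    if len(f)>30: print(' flap angle',.3+np.arctan(-np.polyfit(f[:,1],f[:,2],1)[0]),len(f))
E
python3 look.py a
```

```text
2.55 [ 0.45693552 -0.08095949  0.03763391] [ 1.9648009  -8.12777956  7.77117729] 0.5848706286122705
tcp jig -0.052161126814246485 0.03320282592315171
top blank [[0.0155, 0.0423, 0.0675], [-0.0203, -0.0017, 0.0187], [0.0485, 0.0516, 0.0548]]
 bar end [[0.0922, 0.1246, 0.1588], [0.0498, 0.0691, 0.0803], [0.0324, 0.0404, 0.0465]]
 flap angle 0.49594267130720415 472
wrist blank [[-0.0309, 0.0159, 0.0547], [-0.0174, 0.0021, 0.0209], [0.0506, 0.0523, 0.0549]]
 bar end None
```

```bash
python3 - <<'E'
import cv2,numpy as np
from cell import get_image
p,_=get_image('scene')
a=cv2.imread('pics/wrist_a.png')[120:400,150:450]
b=cv2.resize(p[130:250,200:310,::-1],None,fx=4,fy=4,interpolation=2)
a=cv2.resize(a,(350,327))
o=np.zeros((480,800,3),'u1');o[:327,:350]=a;o[:480,350:790]=b
cv2.imwrite('pics/c2.png',o)
E
```

```text
(no output)
```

View pics/c2.png

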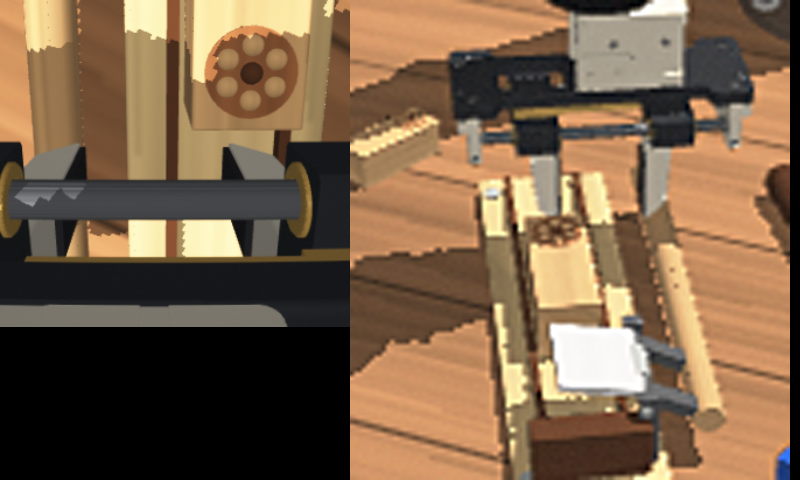

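The finger tapers, so its tip is sitting on the bar's inner flank. The blank is still untouched. I'll lift off, open the gripper to about 64 mm and press again.

>>> {"method": "move_arm", "body": {
  "series": [
    [0,0,0.03,0,0,0],
    [0,0,0.05,0,0,0],
    [0,0,0.05,0,0,0]
  ]
}}

```text
clock: 3.0
position: [0.4564, -0.0788, 0.0759]
ee_rot: [3.044, 0.769, 0.007]
force: [0.3, 0.4, -0.6]
width: 0.586
gripper_force: 0.0
```

>>> {"method": "move_arm", "body": {
  "series": [
    [0,0,0,0,0,0],
    [0,0,0,0,0,0],
    [0,0,0,0,0,0],
    [0,0,0,0,0,0]
  ],
  "claw": 0.41,
  "squeeze": 40
}}

```text
clock: 3.4
position: [0.4542, -0.0787, 0.0732]
ee_rot: [-3.045, -0.77, 0.001]
force: [0.4, 0.3, 0.1]
width: 0.699
gripper_force: 0.0
```

```bash
python3 look.py b
```

```text
3.4 [ 0.45418342 -0.07870156  0.07323084] [0.43421375 0.25177575 0.11962192] 0.698548255777648
tcp jig -0.05350809245584851 0.036497974586950185
top blank [[0.0148, 0.0439, 0.0677], [-0.0198, 0.001, 0.0186], [0.0484, 0.0514, 0.0546]]
 bar end [[0.0918, 0.1237, 0.1592], [0.0495, 0.0734, 0.0851], [0.0518, 0.0591, 0.064]]
 flap angle -0.002895226694266062 440
wrist blank [[-0.029, 0.0209, 0.0633], [-0.0174, 0.002, 0.0209], [0.0506, 0.0523, 0.0548]]
 bar end None
```

>>> {"method": "move_arm", "body": {
  "series": [
    [-0.001,0.002,-0.015,0,0,0],
    [0,0,-0.027,0,0,0],
    [0.001,-0.001,-0.039,0,0,0],
    [0.001,-0.002,-0.049,0,0,0],
    [0.001,-0.002,-0.049,0,0,0]
  ]
}}

```text
clock: 4.0
position: [0.4561, -0.0813, 0.0361]
ee_rot: [3.045, 0.769, 0.001]
force: [1.4, -3.1, 6.7]
width: 0.705
gripper_force: 3.2
```

```bash
python3 look.py c;  python3 - <<'E'
import cv2,numpy as np
from cell import get_image
p,_=get_image('scene')
cv2.imwrite('pics/c3.png',cv2.resize(p[130:250,200:310,::-1],None,fx=4,fy=4,interpolation=2))
E
```

```text
4.0 [ 0.4560878  -0.08134333  0.03610335] [ 1.38607561 -3.09382783  6.69834742] 0.7045199373664426
tcp jig -0.053089385726041396 0.033268377475863205
top blank [[0.0157, 0.043, 0.0677], [-0.0201, -0.0012, 0.0187], [0.0486, 0.0516, 0.0548]]
 bar end [[0.0913, 0.1244, 0.1586], [0.049, 0.0659, 0.0766], [0.0269, 0.0343, 0.0436]]
 flap angle 0.6281713491132411 460
wrist blank [[-0.0308, 0.0151, 0.0533], [-0.0174, 0.0018, 0.0207], [0.0504, 0.0521, 0.0548]]
 bar end None
```

View pics/c3.png

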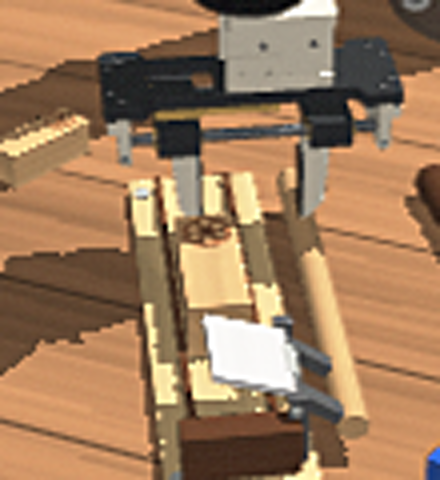

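The scene view shows the fingertip on top of the bar (310,215) with the flap raised to about 0.63 rad. The other tip is behind the blank (190,215). Now I push.

>>> {"method": "move_arm", "body": {
  "series": [
    [0.016,0.011,0,0,0,0],
    [0.034,0.021,0,0,0,0],
    [0.052,0.031,0,0,0,0],
    [0.069,0.04,0,0,0,0],
    [0.069,0.04,0,0,0,0]
  ]
}}

```text
clock: 4.65
position: [0.5079, -0.0496, 0.0363]
ee_rot: [-3.045, -0.772, 0.001]
force: [0.9, 0.8, 4.5]
width: 0.703
gripper_force: 2.2
```

```bash
python3 look.py d
```

```text
4.65 [ 0.50786681 -0.04957796  0.03625894] [0.915271   0.79989553 4.4963524 ] 0.7031172560696282
tcp jig 0.0075663187476019975 0.03658338481394619
top blank None
 bar end [[0.0914, 0.1244, 0.1591], [0.0492, 0.0658, 0.0767], [0.0261, 0.0346, 0.0441]]
 flap angle 0.6332305111368888 440
wrist blank [[0.0201, 0.0647, 0.1016], [-0.0154, 0.004, 0.0229], [0.0506, 0.0522, 0.0549]]
 bar end [[0.0908, 0.1072, 0.1199], [0.049, 0.0655, 0.0781], [0.0292, 0.0357, 0.0458]]
 flap angle 0.6067165648435562 293
```

>>> {"method": "move_arm", "body": {
  "series": [
    [0.016,0.008,0,0,0,0],
    [0.032,0.016,0,0,0,0],
    [0.044,0.023,0,0,0,0],
    [0.047,0.025,0,0,0,0],
    [0.047,0.025,0,0,0,0]
  ]
}}

```text
clock: 5.25
position: [0.5423, -0.0315, 0.0368]
ee_rot: [3.046, 0.77, -0.0]
force: [-1.0, -0.2, 4.3]
width: 0.7
gripper_force: 2.2
```

```bash
python3 look.py e
```

```text
5.25 [ 0.54225624 -0.03153407  0.03676474] [-1.02266333 -0.15428965  4.28085843] 0.7003112051261615
tcp jig 0.04639904243729343 0.03609922598460122
top blank None
 bar end [[0.0987, 0.1298, 0.159], [0.0499, 0.0666, 0.077], [0.0274, 0.0352, 0.0434]]
wrist blank [[0.0575, 0.0816, 0.1022], [-0.016, 0.0036, 0.0223], [0.0507, 0.0525, 0.0552]]
 bar end [[0.0919, 0.1267, 0.1576], [0.0494, 0.0665, 0.0784], [0.0291, 0.0359, 0.0459]]
 flap angle 0.621406233182231 13169
```

>>> {"method": "move_arm", "body": {
  "series": [
    [0.003,0.0015,0,0,0,0],
    [0.006,0.003,0,0,0,0],
    [0.009,0.0048,0,0,0,0],
    [0.009,0.0048,0,0,0,0],
    [0.009,0.0048,0,0,0,0]
  ]
}}

```text
clock: 5.85
position: [0.5473, -0.0291, 0.0368]
ee_rot: [3.046, 0.768, -0.005]
force: [-6.8, -3.2, 7.2]
width: 0.706
gripper_force: 5.1
```

>>> {"method": "move_arm", "body": {
  "series": [
    [0.0015,0.001,0,0,0,0],
    [0.003,0.0016,0,0,0,0],
    [0.003,0.0016,0,0,0,0],
    [0.003,0.0016,0,0,0,0]
  ]
}}

```text
clock: 6.25
position: [0.5474, -0.0292, 0.0365]
ee_rot: [3.046, 0.766, -0.011]
force: [-12.3, -6.5, 11.9]
width: 0.704
gripper_force: 7.8
```

```bash
python3 look.py f
```

```text
6.25 [ 0.54739308 -0.02916796  0.03653132] [-12.33256951  -6.49980152  11.88072883] 0.7038336424638802
tcp jig 0.052043031901563126 0.0357373664093967
top blank None
 bar end [[0.1051, 0.1362, 0.1594], [0.05, 0.067, 0.077], [0.027, 0.0346, 0.0439]]
wrist blank [[0.063, 0.0836, 0.1017], [-0.0162, 0.0037, 0.0221], [0.0507, 0.0528, 0.0554]]
 bar end [[0.092, 0.1282, 0.159], [0.0491, 0.0662, 0.0782], [0.0291, 0.0358, 0.0461]]
 flap angle 0.6290941944507442 14932
```

View pics/wrist_f.png

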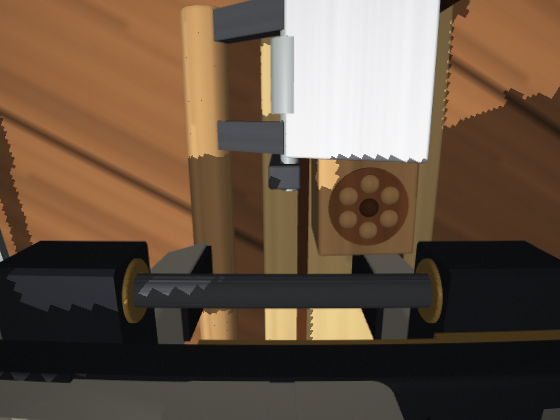

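```bash
python3 - <<'E'
from h import *
from cell import readout,get_image
s=readout.observe();p,d=get_image('wrist')
T=np.eye(4);T[:3,:3]=cv2.Rodrigues(s['ee_rot'])[0];T[:3,3]=s['position']
W=cloud('wrist',d,np.linalg.inv(T@calibration('wrist')['mount']))
th=np.deg2rad(28.4);X=np.array([np.cos(th),np.sin(th)]);Y=np.array([-X[1],X[0]]);O=np.array([.5358,-.0772])-.019*X+.001*Y
J=np.dstack([(W[...,:2]-O)@X,(W[...,:2]-O)@Y,W[...,2]])
for u in(335,360,385,400):
    c=J[:,u];k=(c[:,2]>.046)&(c[:,0]>.03)&(c[:,0]<.17)&(d[:,u]>0)
    b=c[k&(abs(c[:,2]-.052)<.005)];f=c[k&(c[:,2]>.06)]
    print(u,'rear',b[:,0].min().round(4),'plate edge',f[:,0].min().round(4),'max',f[:,0].max().round(4))
m=(J[...,2]>.055)&(J[...,2]<.064)&(abs(J[...,1]-.034)<.007)&(J[...,0]>.08)&(J[...,0]<.112)&(d>0)
print('post',np.percentile(J[m][:,0],[1,50,99]).round(4))
E
```

```text
335 rear 0.0631 plate edge 0.0739 max 0.1564
360 rear 0.0557 plate edge 0.0744 max 0.1558
385 rear 0.0627 plate edge 0.047 max 0.155
400 rear 0.063 plate edge 0.0564 max 0.1546
post [0.0919 0.1015 0.1118]
```

The front post reads 2 mm low in the same frame, so the blank's rear face is at about jig x 65. With the firm resistance, that means it is home. I'll back off slightly with the bar still held, then lift.

>>> {"method": "move_arm", "body": {
  "series": [
    [-0.006,-0.003,0,0,0,0],
    [-0.014,-0.0075,0,0,0,0],
    [-0.014,-0.0075,0,0,0,0]
  ]
}}

```text
clock: 6.7
position: [0.5413, -0.0324, 0.0375]
ee_rot: [3.046, 0.77, 0.003]
force: [1.1, 0.4, 4.1]
width: 0.702
gripper_force: 2.5
```

>>> {"method": "move_arm", "body": {
  "series": [
    [0,0,0.01,0,0,0],
    [0,0,0.025,0,0,0],
    [0,0,0.06,0,0,0],
    [0,0,0.12,0,0,0],
    [0,0,0.12,0,0,0]
  ]
}}

```text
clock: 7.2
position: [0.5437, -0.0323, 0.1325]
ee_rot: [3.044, 0.77, 0.012]
force: [1.0, 0.3, -0.5]
width: 0.704
gripper_force: 0.0
```

```bash
python3 look.py g
```

```text
7.2 [ 0.54373609 -0.03226679  0.132513  ] [ 0.99920829  0.34656283 -0.47852483] 0.703996276503643
tcp jig 0.04735229104331521 0.03475084378957865
top blank None
 bar end [[0.106, 0.136, 0.1592], [0.0505, 0.0722, 0.0833], [0.0407, 0.0473, 0.0516]]
wrist blank [[0.0651, 0.0836, 0.1026], [-0.0171, 0.0039, 0.0219], [0.0533, 0.0549, 0.0559]]
 bar end [[0.0923, 0.1269, 0.1591], [0.0495, 0.0716, 0.0847], [0.0442, 0.0509, 0.0542]]
 flap angle 0.2986880357416748 5194
```

View pics/wrist_g.png

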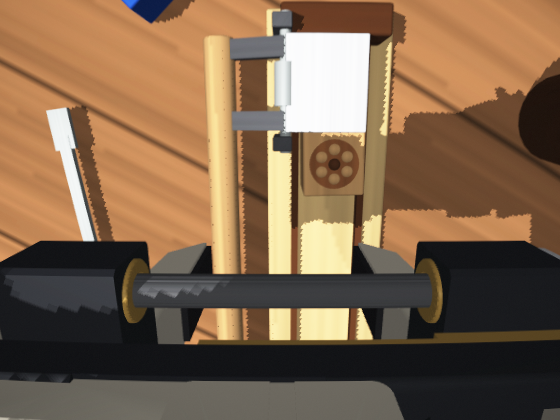

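The flap is shut on the blank, level at 0.30 rad, and the hand is clear. Rear face (330,195), plate (325,85), stop (340,15).

```bash
python3 -c "
from cell import ticket
print(ticket.sign_off())"
```

```text
the job is handed in; nothing more can be done
None
```

The blank is home against the stop with the flap closed on it (about 0.30 rad), the hand is clear, and the job was handed in about 7 s into the run; the judge's verdict was not shown.

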